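# Shim the rocking drill stand

### The arm

A 6-joint arm with a two-finger parallel gripper is mounted at the origin on the work surface. World frame = base frame: x ahead of the robot, y to its left, z up, the work surface at z = 0. Lengths are in m, angles in rad, forces in N, time in s.
With the tool pointing down it reaches from about 0.25 to 0.775 m from the base axis. Payload 4 kg.
Tool frame: the origin (TCP) lies on the centre line of the jaws, within the pads' length; the fingertips stand 25 mm ahead of it and the grasp point (between the pads) lies 6 mm ahead of it; z points along the fingers, y is the line along which they close (so a half turn about z gives the same grasp; the last joint's range is limited). The gripper opens to 94 mm and grips with 3 to 60 N. Pads are 16 mm wide; open, the fingers measure 119 mm over their backs; the gripper's body (75 mm by 177 mm) begins 78 mm behind the grasp point.
Start: joints at [1.133, 0.087, 1.371, -0, 1.684, -0.103], TCP at [0.181, 0.519, 0.231] pointing down, gripper open.
Joint ranges: [-3.1, 3.1], [-0.76, 2.03], [0.27, 2.55], [-1.08, 4.22], [0.17, 2.65], [-2.57, 2.57]. Speed limits (rad/s): [2.79, 2.79, 3.14, 3.14, 3.14, 3.14].

### API

Orientations are given as [roll, pitch, yaw] about the fixed x, y, z axes, in that order (R = Rz(yaw) Ry(pitch) Rx(roll)).
In Python, from bench import robot, imaging gives the robot as it stands. The module is installed in compiled form; this text tells all that it offers.
- The arm moves only by the tool drive_tool, never from a script. Its argument "series" is a list of rows, each a list of 3 entries, a list of its own where there are three numbers: the finger opening in m, from 0 to 0.094, then the shift along the tool's x, y, z in m, then the turn, a rotation vector about the tool's x, y, z in rad. A call has 1 to 5 rows; each row is the pose to reach, as a shift and turn from the pose commanded when the call began, along the tool's axes at that moment; what a row does not reach only later rows make up. A row lasts 1/8 s, in which the tool goes at most 62.5 mm and 10.7 degrees, less where a joint would pass 70% of its speed; a pose out of reach is approached as far as the arm can. A call with a gripper value outside its range is refused whole. The fingers move at their own pace and stop on an object; the grip force is fixed at half the most. Time passes only in rows, so rows that repeat a pose let the fingers close. It gives the time, the measured TCP pose, the force, the opening and the grip force at its end, in the units of the state.
- robot.get_obs(): the state, without advancing time (a new reading comes with each control period).
- imaging.snapshot(name): name is "scene" or "side" or "wrist"; returns the picture (384x512x3 uint8, red, green, blue); there is no depth.
- imaging.get_calibration(name): a dict with "intrinsics" (3x3 intrinsics, pixels), "position" and "rotation" of the camera in the world. Camera axes: x right, y up, looking along -z (the intrinsics and any distortion apply to the point x, -y, -z); pixel columns grow to the right and rows downward; lengths in m; the calibration is good to about 2 mm. A picture is of the moment at which its call begins: read the wrist's pose just before it. get_calibration takes no time and is no camera call; for the wrist camera it gives the pose at the moment of the call.
- robot.close_job(): hands the job in; it is judged then, once.
The state is a dict: "time": time; "joint_positions": joint angles; "qvel": joint speeds; "joint_torque": joint torques, N m; "tool_pos": TCP position; "ee_rot": TCP orientation; "wrist_force": force on the tool from outside, world axes, zero at the start; "wrist_torque": the same for the moment, N m; "width": finger opening in m; "finger_force": force on a finger pad.
Only numpy, scipy, OpenCV 4.12 (cv2) and the standard library are available. Lean on these libraries where they do the work, as an engineer would, in place of code of your own. Each camera call takes 0.05 s, during which the arm holds its last target. There are 200 camera calls.

### The job

The drill stand rocks because the foot under one corner is too short and hovers above the table. Push the wooden wedge along the table, thin end first, in under that foot until it is snug and the stand no longer rocks, but stop before it jacks the stand out of level; then press down firmly, with about 10 N, with a fingertip on the corner lug above that foot to prove that it no longer dips, and move clear. Only push and press: do not lift or carry the wedge or the stand, do not shove the stand away, and leave the other things on the table alone.

Things in the scene. Friction and masses are not known exactly. Their poses are not given: they have to be found in the camera images.
- stand: Loose drill stand, 2.4 kg. Aluminium plate 150 x 150 x 12 mm, top 34 mm above the table; round lugs (radius 20 mm) centred on its corners, each over a domed foot (radius 12 mm). Column 290 mm tall at (-50, +50) mm; chuck over (-12, +12) mm. Foot at (+75, -75) mm, bare steel, is 10 mm short: level at first, but that lug dips if pressed with 6 N. Origin: plate centre at table height, z up.
- short_foot (a point): Lowest point of the short foot (the corner opposite the column), in the middle of its dome, 10 mm above the table while the stand is level; (75, -75, 10) mm in the stand's frame. The wedge goes under here, moving roughly along the base's diagonal towards the column.
- lug_top (a point): Centre of the flat top of the lug above the short foot, 34 mm above the table, where to press; (75, -75, 34) mm in the stand's frame.
- wedge: Loose wooden wedge, 50 g, 90 x 50 mm, lying flat, thin end towards the short foot. It rises evenly from 2 mm at the thin end (x = +45 mm) to 20 mm at the thick end (x = -45 mm). Origin: centre of its underside, z up. It meets the short foot when that foot is at about x = +6 mm in the wedge's frame; a few mm more make it tight.
- wedge_end (a point): Centre of the wedge's upright flat thick end face (50 mm wide, 20 mm tall), 10 mm above the table, where to push; (-45, 0, 10) mm in the wedge's frame. The wedge slides with under 1 N; once it bears on the foot the resistance climbs past 5 N within a few mm, and it stays by friction when let go.
- screwdriver: Screwdriver, 200 mm long, lying on the table. Bystander. Its long axis is x.
- offcut: Flat wood offcut 110 x 40 x 18 mm, not tapered, lying on the table. Bystander.
- bit_rack: Drill-bit rack with upright bits, foot 100 x 50 mm, 85 mm tall. Bystander.
- pliers: Pliers lying on the table, 160 mm long, 14 mm high. Bystander.
There are look-alikes about, which are no part of the job. What is shaped like the wedge but blue or purple is not meant.

How it is judged:
On the way, in this order (a step that is already met when the one before it is completed fails the run):
1. the wedge is under the short foot and bears on it (x of short_foot in the frame of wedge between -0.008 and 0.016 m and y of short_foot in the frame of wedge between -0.02 and 0.02 m and contact force between wedge and stand above 0.3 N), for 0.2 s.
2. the lug above the short foot is pressed by the fingers with more than 6 N and does not dip by more than 2 mm (contact force between the fingers and stand above 6 N and height (world z) of lug_top above 0.032 m and contact force between wedge and stand above 1 N), for 0.1 s.
At the end, for the whole second after the job is handed in: The wedge lies flat on the table under the short foot (foot's lowest point at x from -8 to +16 mm and y within 20 mm in the wedge's frame) and bears on it (over 0.1 N); the stand is level within 0.014 rad (0.8 degrees), at rest, and within 20 mm of where it stood (x of short_foot in the frame of wedge between -0.008 and 0.016 m and y of short_foot in the frame of wedge between -0.02 and 0.02 m and contact force between wedge and stand above 0.1 N and angle between stand's own z axis and vertical below 0.014 rad and linear speed of each of stand, wedge below 0.01 m/s and angle between wedge's own z axis and vertical below 0.03 rad and height (world z) of wedge below 0.004 m and distance of stand from where it was at the start of the episode below 0.02 m); the robot touches nothing.
It fails at once if the wedge is lifted or carried (more than 15 mm off the table) (height (world z) of wedge above 0.015 m).
It fails at once if the stand is lifted or tipped (height (world z) of stand above 0.015 m or angle between stand's own z axis and vertical above 0.17 rad).
It fails at once if the stand is shoved more than 30 mm (distance of stand from where it was at the start of the episode above 0.03 m).
It fails at once if the screwdriver, offcut, bit rack or pliers is moved more than 25 mm (distance of any of screwdriver, offcut, bit_rack, pliers from where it was at the start of the episode above 0.025 m).
It also fails if it takes over 45 s, if anything falls off the work surface, if the arm or the gripper's body presses on something with over 40 N, if the wrist force passes 120 N, or if a joint passes its speed limit or range.

## Working session

There is one attempt and no reset: what is moved stays moved. The work goes in short steps, Python scripts to look and compute and a tool call to move; the robot and the scene stay as the last step left them, time stands still between calls to the robot, and variables do not carry over. Pictures are saved under pics/ and viewed, at most 10 in all, crops included, and the job is handed in when it is done.

Besides the shell and the picture viewer there is one more tool, called after "Request:" as name(argument=value, ...) on one line, values as JSON. drive_tool: Moves the arm, as the interface text tells. Its arguments: {"type":"object","properties":{"series":{"type":"array"}},"required":["series"]}

```bash
mkdir -p pics
python3 - <<'E'
from bench import robot, imaging
import cv2
for n in ["scene","side"]:
    im=imaging.snapshot(n); cv2.imwrite(f"pics/{n}0.png",cv2.resize(im[:,:,::-1],(800,600),interpolation=cv2.INTER_CUBIC))
    c=imaging.get_calibration(n); print(n,c)
o=robot.get_obs(); print(o)
E
```

```text
scene {'intrinsics': array([[353.06233233,   0.        , 258.23951092],
       [  0.        , 353.06233233, 194.40003255],
       [  0.        ,   0.        ,   1.        ]]), 'position': array([0.88672451, 0.56148256, 0.94002899]), 'rotation': array([ 0.63048889, -0.01679482,  2.6058683 ])}
side {'intrinsics': array([[383.51123851,   0.        , 255.2609315 ],
       [  0.        , 383.51123851, 199.96072375],
       [  0.        ,   0.        ,   1.        ]]), 'position': array([ 0.14069553, -0.70816354,  0.60151453]), 'rotation': array([ 9.89727203e-01, -1.72387741e-04, -4.92297488e-01])}
{'time': 0.1, 'joint_positions': array([ 1.13294097e+00,  8.78845143e-02,  1.37207438e+00, -3.90983878e-05,
        1.68361407e+00, -1.03065791e-01]), 'qvel': array([ 0.00065553, -0.00220083, -0.00064943, -0.00246433,  0.00060264,
        0.00039296]), 'joint_torque': array([ 2.51349156e-03, -3.41251624e+01, -3.03302228e+01,  7.20637199e-02,
        3.04257427e-02, -9.98399332e-05]), 'tool_pos': array([0.18052362, 0.51906109, 0.22943389]), 'ee_rot': array([-3.13961885e+00, -1.65089186e-04,  2.80679856e+00]), 'wrist_force': array([ 0.29929514, -0.1683789 , -0.55107421]), 'wrist_torque': array([-0.05168528, -0.00194456,  0.03164071]), 'finger_force': 0.0, 'width': 0.09403716257525299}
```

View pics/scene0.png

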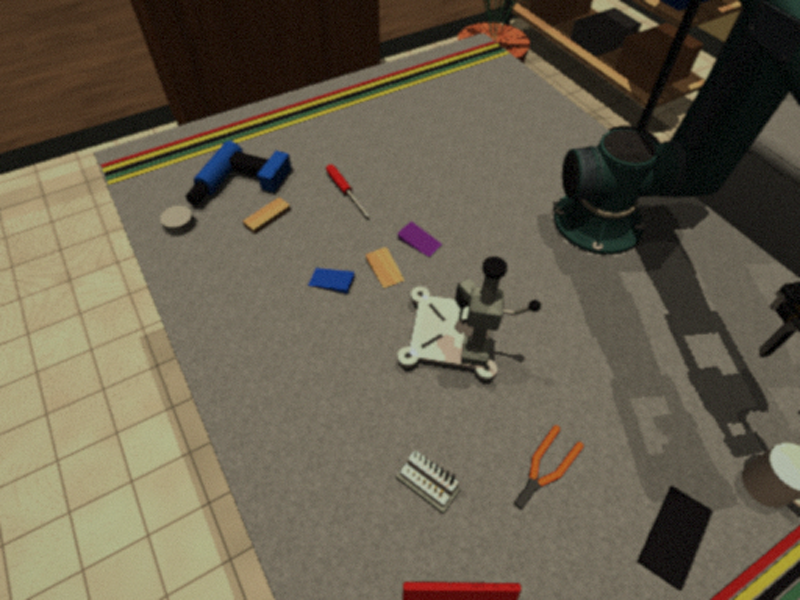

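View pics/side0.png

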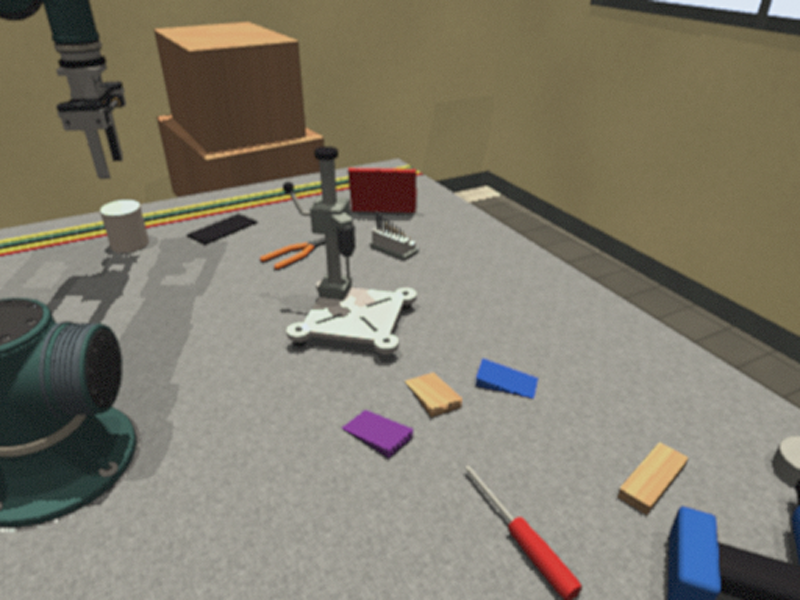

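The scene picture shows the tan wedge at about (384,267) and the short-foot lug at (420,295). In the side picture they are at (434,393) and (386,344). The purple, blue and farther tan pieces are distractors. Next I'll make zoomed crops.

```bash
cat > h.py <<'E'
import numpy as np, cv2
from bench import robot, imaging
from scipy.spatial.transform import Rotation as R
def cam(n):
    c=imaging.get_calibration(n); return c["intrinsics"],np.array(c["position"]),R.from_euler("xyz",c["rotation"]).as_matrix()
def ray(c,p):
    K,t,M=c; d=np.linalg.inv(K)@[p[0],p[1],1]; return M@[d[0],-d[1],-d[2]]
def at(c,p,z):
    d=ray(c,p); return c[1]+d*(z-c[1][2])/d[2]
def proj(c,P):
    K,t,M=c; q=M.T@(np.asarray(P)-t); u=K@[q[0],-q[1],-q[2]]; return u[:2]/u[2]
E
python3 - <<'E'
from h import *
a=imaging.snapshot("scene");b=imaging.snapshot("side")
A=cv2.resize(a[140:260,225:350],None,fx=3.2,fy=4.8,interpolation=3)
A=cv2.resize(a[140:255,225:325],(400,460),interpolation=3)
B=cv2.resize(b[175:275,180:300],(400,333),interpolation=3)
C=np.zeros((460,800,3),np.uint8);C[:,:400]=A;C[:333,400:]=B
cv2.imwrite("pics/crop.png",C[:,:,::-1])
# corners of the wedge by colour
for n,im,(x0,x1,y0,y1) in [("scene",a,(230,262,153,190)),("side",b,(255,300,232,270))]:
    c=cam(n); s=cv2.cvtColor(im,cv2.COLOR_RGB2HSV)[y0:y1,x0:x1]
    m=((s[...,0]<25)&(s[...,1]>90)).astype(np.uint8)
    k=max(cv2.findContours(m,0,1)[0],key=cv2.contourArea)
    k=cv2.convexHull(k); q=cv2.approxPolyDP(k,2.5,True)[:,0]+[x0,y0]
    print(n,cv2.contourArea(k))
    for p in q: print(p,at(c,p,0.01).round(4))
E
```

```text
scene 369.0
[247 158] [ 0.48   -0.1707  0.01  ]
[258 179] [ 0.4947 -0.07    0.01  ]
[245 183] [ 0.541  -0.0769  0.01  ]
[234 162] [ 0.5286 -0.177   0.01  ]
side 541.5
[261 243] [ 0.4897 -0.0868  0.01  ]
[277 239] [ 0.5314 -0.0919  0.01  ]
[294 254] [ 0.5379 -0.1575  0.01  ]
[294 258] [ 0.5304 -0.169   0.01  ]
[276 266] [ 0.4806 -0.1723  0.01  ]
```

View pics/crop.png

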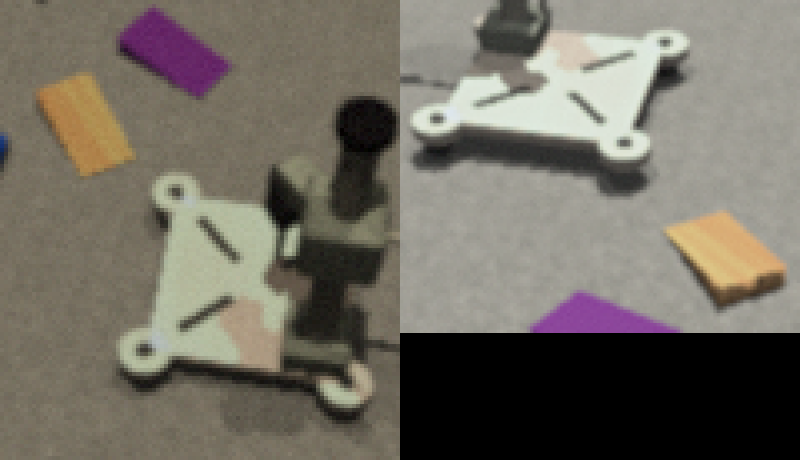

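The crops show the wedge with its thick end on the side away from the stand and its thin end towards the short lug, at crop positions (175,191) and (624,142). Next I'll fit both poses across the two cameras.

```bash
cat > fit.py <<'E'
from h import *
from scipy.optimize import least_squares as LS
cs,cd=cam("scene"),cam("side")
T=lambda v,P:np.c_[np.array(P)[:,:2]@np.array([[np.cos(v[2]),np.sin(v[2])],[-np.sin(v[2]),np.cos(v[2])]])+v[:2],np.array(P)[:,2]]
def fit(obs,v0):
    f=lambda v:np.concatenate([proj(c,T(v,[P])[0])-p for c,P,p in obs])
    r=LS(f,v0,loss="soft_l1"); return r.x,f(r.x).reshape(-1,2)
if __name__=="__main__":
    a=.075;z=.034
    L={"s":(a,-a,z)}
    # find handedness: print lug points
    S=[(268.75,187.75),(261,227.25),(311.25,237.5)];D=[(247.2,217.6),(259.5,188.2),(190.8,210.7)]
    print([at(cs,p,z).round(4) for p in S]);print([at(cd,p,z).round(4) for p in D])
    ws=[((-.045,-.025,.02),(234,162)),((-.045,.025,.02),(247.5,158)),((.045,-.025,.002),(245,183.5)),((.045,.025,.002),(258.5,179))]
    wd=[((-.045,.025,0.0),(276,266)),((-.045,-.025,.02),(294,254.5)),((.045,-.025,.002),(277,238.5)),((.045,.025,.002),(260,243))]
    for w in (ws,wd,None):
        if w is ws: o=[(cs,*x) for x in ws]
        elif w is wd: o=[(cd,*x) for x in wd]
        else: o=[(cs,*x) for x in ws]+[(cd,*x) for x in wd]
        for s in (1,-1):
            oo=[(c,(P[0],s*P[1],P[2]),p) for c,P,p in o]
            v,r=fit(oo,[.51,-.125,1.45]); print(s,v.round(4),np.abs(r).max().round(2))
    for n,c,pp in (("s",cs,S),("d",cd,D)):pass
    for s in (1,):
        st=[(a,-a,z),(a,a,z),(-a,-a,z)]
        o=[(cs,P,p) for P,p in zip(st,S)];q=[(cd,P,p) for P,p in zip(st,D)]
        for oo in (o,q,o+q):
            v,r=fit(oo,[.57,.04,0.3]);print("stand",v.round(4),np.abs(r).max().round(2),"short",T(v,[st[0]])[0].round(4))
E
python3 fit.py
```

```text
[array([ 0.4931, -0.0053,  0.034 ]), array([0.5907, 0.1087, 0.034 ]), array([0.4814, 0.2123, 0.034 ])]
[array([ 0.4931, -0.0084,  0.034 ]), array([0.5884, 0.1011, 0.034 ]), array([0.3784, 0.0875, 0.034 ])]
1 [ 0.511  -0.1216  1.4814] 0.5
-1 [ 0.511  -0.1217  0.5639] 25.01
1 [ 0.5119 -0.1225  1.4922] 1.38
-1 [ 0.5115 -0.1221  0.6084] 35.65
1 [ 0.5114 -0.1221  1.4864] 1.14
-1 [ 0.5116 -0.122   0.5861] 35.94
stand [ 0.5364  0.1166 -1.1163] 21.84 short [0.5019 0.0162 0.034 ]
stand [ 0.4842  0.0957 -0.7103] 0.55 short [ 0.4922 -0.0101  0.034 ]
stand [ 0.4857  0.0989 -0.7089] 43.06 short [ 0.4939 -0.0069  0.034 ]
```

```bash
cat >> h.py <<'E'
def go(p,yaw):  # shift/turn in tool axes from the present pose to a down-pointing pose
    o=robot.get_obs(); M=R.from_euler("xyz",o["ee_rot"]); N=R.from_euler("xyz",[np.pi,0,yaw])
    print(np.round(p,3),"shift",M.inv().apply(np.array(p)-o["tool_pos"]).round(4),"turn",(M.inv()*N).as_rotvec().round(4))
E
python3 - <<'E'
from h import *
c=cam("scene")
for n,p in (("tip",(235.5,139)),("purple",(269,153)),("purp low",(281,158)),("blue",(212,179)),("lever",(342,195))): print(n,at(c,p,.01).round(3))
go([.30,.35,.43],2.5); go([.30,.05,.43],1.9); go([.505,-.2,.2],1.486); go([.505,-.2,.04],1.486)
E
```

```text
tip [ 0.47  -0.273  0.01 ]
purple [ 0.4   -0.152  0.01 ]
purp low [ 0.376 -0.111  0.01 ]
blue [ 0.629 -0.147  0.01 ]
lever [0.29  0.125 0.01 ]
[0.3  0.35 0.43] shift [-0.1683 -0.1208 -0.2001] turn [-1.400e-03  1.000e-04  3.068e-01]
[0.3  0.05 0.43] shift [-0.2669 -0.4042 -0.1997] turn [-1.400e-03  5.000e-04  9.068e-01]
[ 0.505 -0.2    0.2  ] shift [-0.5427 -0.5726  0.0305] turn [-1.3000e-03  8.0000e-04  1.3208e+00]
[ 0.505 -0.2    0.04 ] shift [-0.5427 -0.5724  0.1905] turn [-1.3000e-03  8.0000e-04  1.3208e+00]
```

Request:
drive_tool(series=[[0.03,[0,0,-0.06],[0,0,0.18]],[0.03,[-0.01,-0.02,-0.12],[0,0,0.36]],[0.03,[-0.03,-0.06,-0.16],[0,0,0.54]],[0.03,[-0.05,-0.11,-0.18],[0,0,0.72]],[0.03,[-0.07,-0.16,-0.2],[0,0,0.9]]])

```text
time: 0.82
tool_pos: [0.1941, 0.3438, 0.4313]
ee_rot: [3.141, -0.0, 1.901]
wrist_force: [0.5, 0.0, 0.3]
width: 0.0478
finger_force: 0.0
```

Run:
```python
from h import *
go([.33,.05,.43],1.6); go([.505,-.2,.2],1.486)
print(robot.get_obs()["tool_pos"],robot.get_obs()["ee_rot"])
```

```text
[0.33 0.05 0.43] shift [-0.322   0.0332  0.0013] turn [ 8.000e-04 -3.000e-04  3.013e-01]
[ 0.505 -0.2    0.2  ] shift [-0.6153  0.1174  0.2313] turn [ 8.000e-04 -4.000e-04  4.153e-01]
[0.19414448 0.34381833 0.43132418] [ 3.14075311e+00 -2.18309685e-04  1.90130308e+00]
```

Request:
drive_tool(series=[[0.03,[-0.06,0.006,0],[0,0,0.1]],[0.03,[-0.12,0.012,0],[0,0,0.2]],[0.03,[-0.18,0.018,0],[0,0,0.3]],[0.03,[-0.24,0.026,0],[0,0,0.4]],[0.03,[-0.3,0.032,0],[0,0,0.415]]])

```text
time: 1.45
tool_pos: [0.3236, 0.0708, 0.4305]
ee_rot: [3.141, -0.0, 1.491]
wrist_force: [-0.4, 1.2, 0.6]
width: 0.03
finger_force: 0.0
```

Request:
drive_tool(series=[[0.03,[-0.055,0.025,0],[0,0,0]],[0.03,[-0.11,0.05,0],[0,0,0]],[0.03,[-0.165,0.075,0.01],[0,0,0]],[0.03,[-0.2,0.11,0.04],[0,0,0]],[0.03,[-0.22,0.14,0.09],[0,0,0]]])

```text
time: 2.08
tool_pos: [0.4469, -0.1603, 0.3407]
ee_rot: [3.138, 0.002, 1.489]
wrist_force: [1.1, -0.1, -0.7]
width: 0.0299
finger_force: 0.0
```

Run:
```python
from h import *
o=robot.get_obs();print(o["tool_pos"],o["ee_rot"],o["width"])
go([.505,-.2,.04],1.486)
```

```text
[ 0.44686768 -0.16027208  0.34066538] [3.13789610e+00 1.51354677e-03 1.48886682e+00] 0.02988440072829148
[ 0.505 -0.2    0.04 ] shift [-0.0344  0.0601  0.3009] turn [0.0037 0.0015 0.0029]
```

Request:
drive_tool(series=[[0.03,[-0.02,0.03,0.04],[0,0,0]],[0.03,[-0.034,0.06,0.08],[0,0,0]],[0.03,[-0.034,0.06,0.12],[0,0,0]],[0.03,[-0.034,0.06,0.12],[0,0,0]]])

```text
time: 2.58
tool_pos: [0.5008, -0.1954, 0.2158]
ee_rot: [-3.133, -0.004, 1.492]
wrist_force: [-0.3, 0.1, 0.7]
width: 0.0299
finger_force: 0.0
```

Run:
```python
from h import *
o=robot.get_obs();print(o["tool_pos"],o["ee_rot"]);c=cam("wrist");print(c)
im=imaging.snapshot("wrist");np.save("w1.npy",im);cv2.imwrite("pics/w1.png",cv2.resize(im[:,:,::-1],(768,576)))
print("lug",proj(c,[.493,-.007,.034]),"end",proj(c,[.5076,-.1669,.02]))
```

```text
[ 0.50077051 -0.19538641  0.21582989] [-3.13253949 -0.00389435  1.49161784]
(array([[296.48882458,   0.        , 258.92252644],
       [  0.        , 296.48882458, 190.3796241 ],
       [  0.        ,   0.        ,   1.        ]]), array([ 0.50729682, -0.12157245,  0.36994154]), array([[ 0.99677605,  0.07510278,  0.02823266],
       [-0.0797785 ,  0.96517565,  0.24914123],
       [-0.00853828, -0.25059037,  0.96805556]]))
lug [238.43982661  -2.93461948] end [264.77211161 153.14082799]
```

View pics/w1.png

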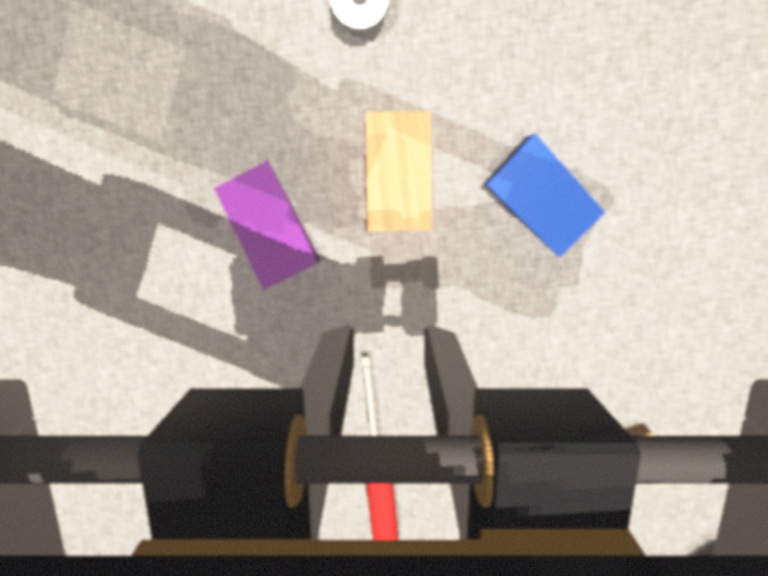

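The wrist view shows the wedge corners at (366,111), (431,111), (367,232) and (431,232). The lug centre is at about (359,1) and the screwdriver tip at (365,355), behind the fingers.

```bash
cat > wf.py <<'E'
from h import *
from fit import fit,T
def wedge(c,tl,tr,bl,br,v0):  # thin left/right, thick left/right in wrist pixels
    return fit(list(zip([c]*4,[(.045,.025,.002),(.045,-.025,.002),(-.045,.025,.02),(-.045,-.025,.02)],[tl,tr,bl,br])),v0)
def rel(v,f):
    d=np.array(f)-v[:2];s,k=np.sin(v[2]),np.cos(v[2]);return np.array([k*d[0]+s*d[1],-s*d[0]+k*d[1]]).round(4)
E
python3 - <<'E'
from wf import *
c=cam("wrist")
v,r=wedge(c,(244,74),(287.3,74),(244.7,154.7),(287.7,154.7),[.51,-.12,1.49]);print(v,abs(r).max())
f=at(c,(239.7,.7),.034);print("lug",f,rel(v,f[:2]),T(v,[(-.045,0,0)]))
print("screw tip",at(c,(243,236),.005))
go([.507,-.19,.032],v[2])
E
```

```text
[ 0.51472303 -0.12414224  1.49890436] 1.3139684695459266
lug [ 0.49603749 -0.01042645  0.034     ] [0.1121 0.0268] [[ 0.51149067 -0.169026    0.        ]]
screw tip [ 0.47269391 -0.27868999  0.005     ]
[ 0.507 -0.19   0.032] shift [0.0061 0.0051 0.1872] turn [-0.0033 -0.0015 -0.0072]
```

Request:
drive_tool(series=[[0.03,[0.003,0.006,0.06],[-0.003,0,0]],[0.03,[0.006,0.006,0.12],[-0.003,0,0]],[0.03,[0.006,0.006,0.165],[-0.003,0,0]],[0.03,[0.006,0.006,0.185],[-0.003,0,0]],[0.03,[0.006,0.006,0.185],[-0.003,0,0]]])

```text
time: 3.25
tool_pos: [0.5097, -0.1909, 0.0365]
ee_rot: [3.138, 0.0, 1.492]
wrist_force: [-0.1, 0.4, 0.7]
width: 0.0302
finger_force: 0.0
```

Request:
drive_tool(series=[[0.03,[0.003,0,0.004],[0.003,0,0]],[0.03,[0.008,0,0.005],[0.003,0,0]],[0.03,[0.013,0,0.005],[0.003,0,0]],[0.03,[0.018,0,0.005],[0.003,0,0]],[0.03,[0.021,0,0.005],[0.003,0,0]]])

```text
time: 3.88
tool_pos: [0.5111, -0.1696, 0.0308]
ee_rot: [3.141, 0.0, 1.492]
wrist_force: [-0.6, -0.4, 0.9]
width: 0.03
finger_force: 0.3
```

Request:
drive_tool(series=[[0.03,[0.0062,0.0026,0],[0,0,-0.054]],[0.03,[0.013,0.005,0],[0,0,-0.108]],[0.03,[0.02,0.007,0],[0,0,-0.162]],[0.03,[0.027,0.0085,0],[0,0,-0.216]],[0.03,[0.034,0.0098,0],[0,0,-0.27]]])

```text
time: 4.5
tool_pos: [0.5235, -0.1365, 0.0306]
ee_rot: [3.141, 0.0, 1.764]
wrist_force: [0.5, -0.6, 0.6]
width: 0.03
finger_force: 0.3
```

Run:
```python
from h import *
o=robot.get_obs();print(o["tool_pos"],o["ee_rot"],o["wrist_force"]);c=cam("wrist")
im=imaging.snapshot("wrist");cv2.imwrite("pics/w2.png",cv2.resize(im[:,:,::-1],(768,576)))
np.save("w2c.npy",np.array([1]))
print("lug",proj(c,[.4945,-.0085,.034])*1.5)
```

```text
[ 0.52346813 -0.13653811  0.03056474] [3.14140843e+00 2.83329795e-04 1.76361771e+00] [ 0.50647153 -0.56882345  0.57535379]
lug [376.22752259 -29.11982339]
```

View pics/w2.png

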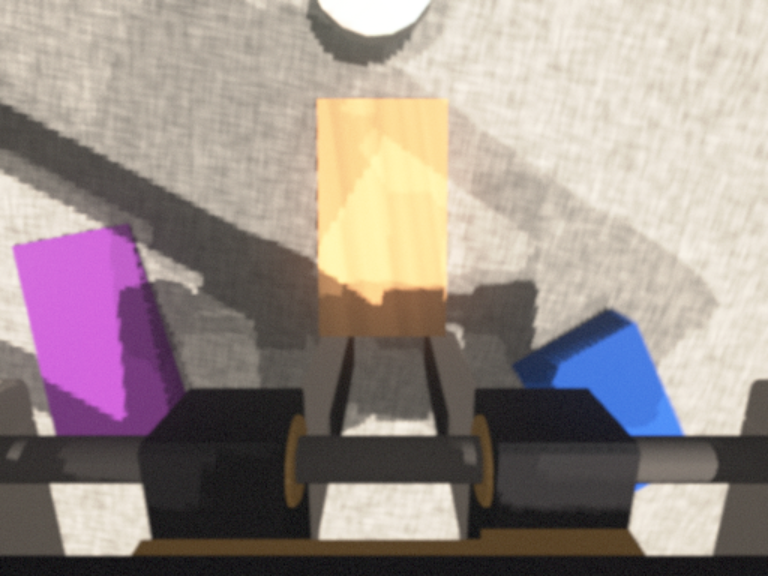

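The wedge sits square against both fingertips, with its thick end at row 335 and its thin end at row 98. It is centred at column 382, and the lug is at about column 374.

Run:
```python
from wf import *
c=cam("wrist")
s=lambda *p:tuple(x/1.5 for x in p)
v,r=wedge(c,s(316,98),s(447,98),s(317,335),s(446,335),[.51,-.085,1.76]);print(v,abs(r).max())
print(rel(v,(.4945,-.0085)),T(v,[(-.045,0,0)]))
```

```text
[ 0.50978041 -0.08114685  1.76367961] 0.7032115725574783
[0.0742 0.0011] [[ 0.51840644 -0.12531235  0.        ]]
```

Request:
drive_tool(series=[[0.03,[0.011,0,0],[0,0,0]],[0.03,[0.022,0,0],[0,0,0]],[0.03,[0.034,0,0],[0,0,0]],[0.03,[0.046,0,0],[0,0,0]],[0.03,[0.056,0,0],[0,0,0]]])

```text
time: 5.18
tool_pos: [0.5124, -0.0808, 0.0304]
ee_rot: [-3.142, -0.0, 1.762]
wrist_force: [0.3, 0.1, 0.3]
width: 0.0299
finger_force: 0.2
```

Request:
drive_tool(series=[[0.03,[0.002,0,0],[0,0,0]],[0.03,[0.004,0,0],[0,0,0]],[0.03,[0.006,0,0],[0,0,0]],[0.03,[0.0075,0,0],[0,0,0]],[0.03,[0.0075,0,0],[0,0,0]]])

```text
time: 5.8
tool_pos: [0.5113, -0.0744, 0.0304]
ee_rot: [3.142, -0.0, 1.762]
wrist_force: [-0.6, -0.3, -0.1]
width: 0.0297
finger_force: 0.0
```

Run:
```python
from h import *
o=robot.get_obs();print(o["tool_pos"],o["ee_rot"],o["wrist_force"]);c=cam("wrist")
im=imaging.snapshot("wrist");a=imaging.snapshot("side")
C=np.zeros((400,800,3),np.uint8);C[:300,:400]=cv2.resize(im,(400,300));C[:,400:]=cv2.resize(a[170:270,190:290],(400,400),interpolation=3)
cv2.imwrite("pics/w3.png",C[:,:,::-1])
```

```text
[ 0.51126379 -0.07436635  0.03044804] [ 3.14152381e+00 -2.33492339e-04  1.76165897e+00] [-0.59951104 -0.30816112 -0.12737631]
```

View pics/w3.png

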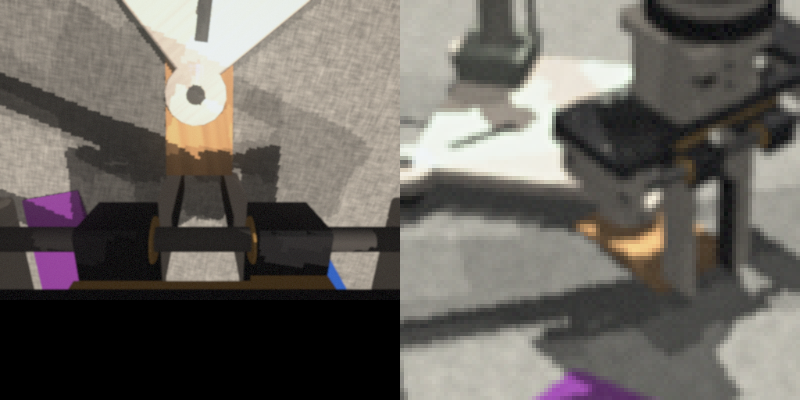

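The wedge is now under the lug, which is centred at (197,95) in the left panel, and the wedge is nearly centred sideways. I see no bearing force yet.

Run:
```python
from wf import *
c=cam("wrist"); o=robot.get_obs()
f=at(c,(197*1.28,95*1.28),.034); y=o["ee_rot"][2]; u=np.array([np.cos(y),np.sin(y)])
for off in (.008,.012):
    v=np.r_[o["tool_pos"][:2]+u*(off+.045),y]; print(f,rel(v,f[:2]),rel(v,(.4945,-.0085)))
print(at(c,(200*1.28,175*1.28),.02),o["tool_pos"]+np.r_[u*.012,0])
```

```text
[ 0.49423878 -0.00591717  0.034     ] [0.0175 0.0037] [0.0149 0.0039]
[ 0.49423878 -0.00591717  0.034     ] [0.0135 0.0037] [0.0109 0.0039]
[ 0.5070412  -0.06387601  0.02      ] [ 0.50894077 -0.06261622  0.03040111]
```

Request:
drive_tool(series=[[0.03,[0.0015,0,0],[0,0,0]],[0.03,[0.003,0,0],[0,0,0]],[0.03,[0.004,0,0],[0,0,0]],[0.03,[0.004,0,0],[0,0,0]]])

```text
time: 6.4
tool_pos: [0.5104, -0.0703, 0.0305]
ee_rot: [3.142, -0.0, 1.762]
wrist_force: [-0.8, 0.2, 0.3]
width: 0.0296
finger_force: 0.0
```

Request:
drive_tool(series=[[0.03,[0.001,0,0],[0,0,0]],[0.03,[0.002,0,0],[0,0,0]],[0.03,[0.002,0,0],[0,0,0]]])

```text
time: 6.78
tool_pos: [0.5101, -0.0684, 0.0305]
ee_rot: [3.142, -0.0, 1.762]
wrist_force: [-0.2, 0.4, 0.0]
width: 0.0302
finger_force: 0.1
```

Request:
drive_tool(series=[[0.03,[0.001,0,0],[0,0,0]],[0.03,[0.002,0,0],[0,0,0]],[0.03,[0.002,0,0],[0,0,0]]])

```text
time: 7.15
tool_pos: [0.5099, -0.067, 0.0305]
ee_rot: [3.141, 0.001, 1.762]
wrist_force: [1.0, -3.1, -0.1]
width: 0.0299
finger_force: 1.3
```

Request:
drive_tool(series=[[0.03,[0.001,0,0],[0,0,0]],[0.03,[0.001,0,0],[0,0,0]],[0.03,[0.001,0,0],[0,0,0]]])

```text
time: 7.52
tool_pos: [0.5097, -0.066, 0.0306]
ee_rot: [3.141, 0.001, 1.762]
wrist_force: [1.1, -6.0, -0.9]
width: 0.0298
finger_force: 2.3
```

Request:
drive_tool(series=[[0.03,[0.001,0,0],[0,0,0]],[0.03,[0.001,0,0],[0,0,0]],[0.03,[0.001,0,0],[0,0,0]]])

```text
time: 7.9
tool_pos: [0.5096, -0.0652, 0.0305]
ee_rot: [3.141, 0.001, 1.762]
wrist_force: [1.4, -5.8, -1.1]
width: 0.0301
finger_force: 2.8
```

Contact began at y≈-0.0675, and the wedge is now about 2.5 mm past that with a steady 6 N of push, so it is snug. I'll back off, rise and close the fingers.

Request:
drive_tool(series=[[0.03,[-0.006,0,0],[0,0,0]],[0.03,[-0.02,0,0],[0,0,0]],[0.03,[-0.03,0,-0.03],[0,0,0]],[0,[-0.02,0,-0.07],[0,0,0]],[0,[-0.02,0,-0.08],[0,0,0]]])

```text
time: 8.52
tool_pos: [0.5149, -0.0846, 0.1134]
ee_rot: [3.136, 0.002, 1.762]
wrist_force: [-0.2, -0.5, -0.0]
width: 0.0136
finger_force: 0.0
```

Run:
```python
from h import *
o=robot.get_obs();print(o["tool_pos"],o["ee_rot"],o["width"]);c=cam("wrist");import pickle;pickle.dump(c,open("c4.pkl","wb"))
im=imaging.snapshot("wrist");cv2.imwrite("pics/w4.png",cv2.resize(im[:,:,::-1],(768,576)))
print(proj(c,[.4943,-.0065,.034])*1.5); go([.4943,-.0065,.075],1.762)
```

```text
[ 0.51487138 -0.08464168  0.1133821 ] [3.13641390e+00 1.57134745e-03 1.76197112e+00] 0.013564921371908418
[377.56674878 156.48565217]
[ 0.494 -0.006  0.075] shift [ 0.0808 -0.0054  0.0381] turn [ 0.0047  0.0018 -0.    ]
```

View pics/w4.png

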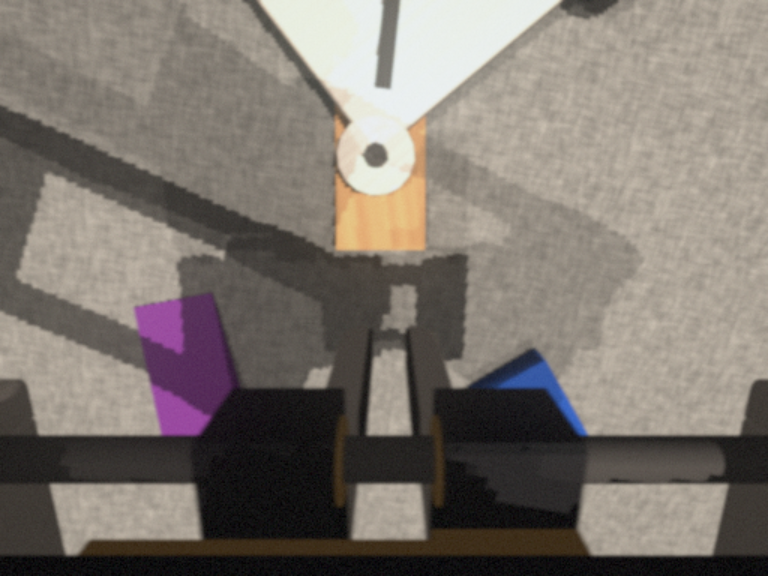

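The lug centre is at (376,154), against a predicted (378,156), and the wedge sits in place under it. Next I'll move over the lug and press.

Request:
drive_tool(series=[[0,[0.04,-0.003,0],[0.004,0.002,0]],[0,[0.081,-0.006,0.0],[0.004,0.002,0]],[0,[0.081,-0.006,0.03],[0.004,0.002,0]],[0,[0.081,-0.006,0.046],[0.004,0.002,0]],[0,[0.081,-0.006,0.046],[0.004,0.002,0]]])

```text
time: 9.2
tool_pos: [0.4901, -0.006, 0.0618]
ee_rot: [-3.132, -0.004, 1.761]
wrist_force: [0.1, -0.4, -0.6]
width: 0.0006
finger_force: 0.0
```

Request:
drive_tool(series=[[0,[0,0,0.002],[0,0,0]],[0,[0,0,0.004],[0,0,0]],[0,[0,0,0.006],[0,0,0]],[0,[0,0,0.006],[0,0,0]]])

```text
time: 9.7
tool_pos: [0.4924, -0.006, 0.0591]
ee_rot: [-3.139, -0.001, 1.762]
wrist_force: [0.4, -0.9, 0.8]
width: 0.0007
finger_force: 0.7
```

Request:
drive_tool(series=[[0,[0,0,0.001],[0,0,0]],[0,[0,0,0.001],[0,0,0]],[0,[0,0,0.001],[0,0,0]]])

```text
time: 10.07
tool_pos: [0.4924, -0.0061, 0.059]
ee_rot: [-3.139, -0.001, 1.762]
wrist_force: [-0.8, -1.2, 6.7]
width: 0.0002
finger_force: 3.1
```

Request:
drive_tool(series=[[0,[0,0,0.001],[0,0,0]],[0,[0,0,0.001],[0,0,0]],[0,[0,0,0.001],[0,0,0]]])

```text
time: 10.45
tool_pos: [0.4925, -0.0061, 0.0589]
ee_rot: [-3.139, -0.001, 1.762]
wrist_force: [-3.3, 0.2, 10.1]
width: 0.0007
finger_force: 5.2
```

The press reads 10 N with no dip. I'll hold briefly, then move clear.

Request:
drive_tool(series=[[0,[0,0,0.0003],[0,0,0]],[0,[0,0,0.0003],[0,0,0]],[0,[0,0,0.0003],[0,0,0]]])

```text
time: 10.82
tool_pos: [0.4925, -0.0061, 0.0588]
ee_rot: [-3.139, -0.001, 1.762]
wrist_force: [-3.3, -0.2, 11.8]
width: 0.0006
finger_force: 5.8
```

Request:
drive_tool(series=[[0,[0,0,-0.003],[0,0,0]],[0,[0,0,-0.012],[0,0,0]],[0,[0,0,-0.05],[0,0,0]],[0,[-0.04,0,-0.1],[0,0,0]],[0,[-0.08,0,-0.13],[0,0,0]]])

```text
time: 11.45
tool_pos: [0.5084, -0.0851, 0.1888]
ee_rot: [-3.141, -0.001, 1.763]
wrist_force: [0.7, -0.9, -0.3]
width: 0.0005
finger_force: 0.0
```

Request:
drive_tool(series=[[0,[-0.03,0,0],[0,0,0]],[0,[-0.03,0,0],[0,0,0]],[0,[-0.03,0,0],[0,0,0]]])

```text
time: 11.82
tool_pos: [0.5128, -0.1133, 0.1853]
ee_rot: [-3.136, -0.004, 1.762]
wrist_force: [-0.2, -0.1, -1.2]
width: 0.0006
finger_force: 0.0
```

Run:
```python
from h import *
c=cam("wrist")
im=imaging.snapshot("wrist");a=imaging.snapshot("side")
C=np.zeros((400,800,3),np.uint8);C[:300,:400]=cv2.resize(im,(400,300));C[:,400:]=cv2.resize(a[170:270,190:290],(400,400),interpolation=3)
cv2.imwrite("pics/w5.png",C[:,:,::-1]); print(proj(c,[.4943,-.0065,.034])/1.28)
```

```text
[204.82424402  60.28423382]
```

View pics/w5.png

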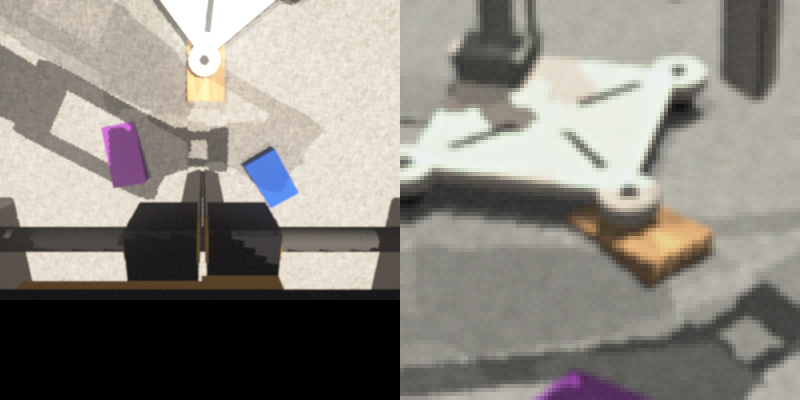

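The lug is at (204,60), where it was before, with the wedge snug under it and the gripper clear. I'll hand the job in.

```bash
python3 -c "
from bench import robot
print(robot.close_job())"
```

```text
the job is handed in; nothing more can be done
None
```

I pushed the wedge in snug under the short foot and pressed the lug with 10–12 N. It did not dip by any measurable amount. The arm was moved clear and the job handed in; the judge's verdict was not returned.

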